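Index the comparator table and lift off the gauge block with tongs

TASK

The white ceramic gauge block has been measured: lift the red spring plunger, turn the index table a quarter turn counter-clockwise (seen from above) and let the pin drop fully home in the next slot, so that the steel block stands under the probe and the white one comes to the unloading side. Then take the tongs from their rest, close their tips on the white block and lift it, upright, at least 5 cm clear of its seat, and finish while still holding it there in the tongs. The gauge blocks must never be touched by the gripper itself; keep everything off the comparator (column and probe), and leave the ring gauge and the mouse where they are.

Things in the scene. Friction and masses are not known exactly. Their poses are not given: they have to be found in the camera images.
- station: Fixed granite base 30 mm thick with a four-station index table. Origin: on the table's turning axis at work-surface height; x roughly away from the robot, y left, z up. Granite reaches 125 mm from the axis to -x, +x, -y and 235 mm to +y. On it a dark round index plate (radius 114 mm, top 54 mm high) with 11 mm slots in its edge at +x, +y, -x, -y; above it the platter.
- platter (a joint): Angle of the aluminium platter (170 mm disc, top 72 mm high), counter-clockwise from above positive, 0 at the start; turns freely (under 0.1 N m) once the pin is lifted; 0.015 rad play when locked. Carries four square black nests (27 mm inside, 35 mm outside, rim 5 mm high) 55 mm from the axis. At 0: white block at station +y (under the probe), steel block at +x, plunger at -x.
- platter_axis (a point): Point on the turning platter, on its axis at its top face (72 mm high). Axes turn with the platter: +y to the white block's nest, +x to the steel block's, -x to the plunger. After the quarter turn the white block is at station -x, the steel block at +y, the plunger at -y.
- plunger (a joint): Lift of the plunger (m): 0 = pin fully home in a slot, 0.007 = pin rides on top of the index plate, 0.014 = upper stop. A spring pushes it down with 4.4 N at 0 to 7.2 N at the top. It sits on the platter's lug and turns with it. The rounded pin finds the slot by itself if let go within about 3 mm of it.
- index_knob: The plunger's red knob as a solid (size: see knob_center). Its own origin lies at work-surface height below the knob when home.
- knob_center (a point): Centre of the plunger's red round knob: 26 mm diameter, from 12 mm below to 13 mm above this point (29 mm lip round its top 4 mm), 102 mm from the turning axis, 104 mm above the work surface when home. Sleeve below it 18 mm wide; lug top 34 mm below this point. The knob cannot twist on the platter, so a firm grip must turn with the table. Axes turn with the platter.
- unload_seat (a point): Fixed point: floor centre of the nest that stands at the unloading side (station -x, towards the robot), 55 mm from the turning axis, 72 mm above the work surface. Axes as station.
- probe_seat (a point): Fixed point: floor centre of the nest under the probe (station +y), 55 mm from the turning axis, 72 mm above the work surface. Axes as station.
- comparator: Fixed measuring stand; origin and axes as station. Steel column 32 mm wide, 310 mm high, 190 mm from the axis along station +y; a white arm 200 to 230 mm high, 40 mm wide, reaches back to the probe over probe_seat: 14 mm wide down to 150 mm height, then a stem, ball tip at 120 mm (8 mm above a block); round 60 mm dial on top, up to 310 mm high.
- white_block: White ceramic square gauge block, 24 x 24 x 40 mm, about 0.135 kg, upright in its nest, sides along and across the line to the turning axis. Origin: centre of its underside; z up.
- white_block_center (a point): Centre of the white block, 20 mm above its underside, 92 mm above the work surface when in its nest; axes as the block.
- steel_block: Grey steel gauge block, also 24 x 24 x 40 mm, about 0.17 kg, upright in its own nest on the platter. Origin: centre of its underside; z up.
- steel_block_center (a point): Centre of the steel block, 20 mm above its underside; axes as the block.
- tongs: Spring tongs: bent steel strip with blue plastic finger grips and blue tips, 190 mm long, 0.07 kg. Origin: at the bow (closed rear end), mid-height; x to the tips, y to the left arm, z up. The arms lie side by side in the level plane, 14 mm tall (finger grips 20, tips 16 mm). They lie level on their rest, mid-height 32 mm above the work surface.
- tongs_grip (a point): Point half-way between the blue finger grips, 87 mm ahead of the tongs' origin, mid-height: where the tongs are held. Each finger grip is 38 mm long, 20 mm tall; outside to outside 57 mm free, 40 mm when the tips hold a 24 mm block, 28 mm when the tips meet. The spring resists with about 3 N (free) to 9 N (shut) here. Axes as tongs.
- tongs_tips (a point): Point half-way between the two tips, 163 mm ahead of the tongs' origin (76 mm ahead of tongs_grip), mid-height. Each tip pad is 30 mm long, 16 mm tall, 6 mm thick. The gap between the pads is 57 mm when free and shrinks 1.9 mm per mm that the finger grips are squeezed together. Axes as tongs.
- rest: Fixed grey tongs rest: base 170 x 88 x 6 mm and two crosswise bars, 16 mm wide and 25 mm high, centred 68 mm behind and 58 mm ahead of its origin, open between them where the finger grips are. Origin: on the work surface under the finger grips; x along the tongs.
- ring_gauge: Loose steel ring gauge lying flat, 60 mm outside diameter, 18 mm high; origin under its centre. Leave alone.
- mouse: Loose black computer mouse, 105 x 60 x 26 mm; origin under its centre. Leave alone.
Things that resemble listed ones, but are neither listed nor needed, are in the scene too. What is shaped like the tongs but yellow is not meant.

How it is judged:
By the outcome, as a careful person would: the job done as asked, in the order asked, and still so for the second after the job is handed in, while the arm keeps its last pose, push and grip.
It also fails if it takes over 54 s, if anything falls off the work surface, if the arm or the gripper's body presses on something with over 40 N, if the wrist force passes 120 N, or if a joint passes its speed limit or range.

ROBOT

A 6-joint arm with a two-finger parallel gripper is mounted at the origin on the work surface. World frame = base frame: x ahead of the robot, y to its left, z up, the work surface at z = 0. Lengths are in m, angles in degrees, forces in N, time in s.
With the tool pointing down it reaches from about 0.35 to 0.875 m from the base axis. Payload 4.2 kg.
Tool frame: the origin (TCP) lies midway between the tips of the shut fingers; the grasp point (between the pads) lies 19 mm behind it; z points along the fingers, y is the line along which they close (so a half turn about z gives the same grasp; the last joint's range is limited). The gripper opens to 87 mm and grips with 3 to 60 N. Pads are 19 mm wide; open, the fingers measure 117 mm over their backs; the gripper's body (75 mm by 190 mm) begins 51 mm behind the grasp point.
Start: joints at [-49.068, 22.042, 0.453, 0, -68.411, -14.817], TCP at [0.275, -0.561, 0.223] pointing down, gripper open.
Joint ranges: [-179.83, 179.83], [-69.29, 118.12], [-61.27, 80.66], [-181.25, 117.63], [-171.15, -9.14], [-177.46, 177.46]. Speed limits (degrees/s): [159.86, 159.86, 180, 180, 180, 180].

INTERFACE

Orientations are given as a 3x3 rotation matrix whose columns are the frame's x, y, z axes.
In Python, from station import sense, capture, camera_params, finish_job gives the robot as it stands.
- The arm moves only by the tool drive_tool, never from a script. Its argument "rows" is a list of rows, each an object of numbers: "tx", "ty", "tz": the shift along the tool's x, y, z in cm; "ax", "ay", "az": the turn, a rotation vector about the tool's x, y, z in rad; "claw": the finger opening in cm, from 0 to 8.7. In form: [{"tx": .., "ty": .., "tz": .., "ax": .., "ay": .., "az": .., "claw": ..}, ...]. A call has 1 to 10 rows; each row shifts and turns the commanded pose from where the row before left it, along the tool's axes as they then stand; what a row does not reach is not made up. A row lasts 1/12 s, in which the tool goes at most 41.7 mm and 7.16 degrees, less where a joint would pass 70% of its speed; a pose out of reach is approached as far as the arm can. A call with a gripper value outside its range is refused whole. The fingers move at their own pace and stop on an object; the grip force is fixed at half the most. Time passes only in rows, so rows that do not move let the fingers close. It gives the time, the measured TCP pose, the force, the opening and the grip force at its end, in the units of the state.
- sense(): the state, without advancing time (a new reading comes with each control period).
- capture(name): name is "scene" or "top" or "wrist"; returns (picture, depth): 480x640x3 uint8, red, green, blue; 480x640 float32, m along the optical axis (not along the pixel's ray), 0 where there is no reading.
- camera_params(name): a dict with "intrinsics" (3x3 intrinsics, pixels), "R" (3x3) and "t" (3): a world point X has camera coordinates R X + t; the wrist camera has in their place "tool_from_camera" (4x4, takes a point from camera to tool coordinates, whose origin is the TCP and whose axes are the flange's). Camera axes: x right, y down, z forward; pixel columns grow to the right and rows downward; lengths in m; the calibration is good to about 2 mm. A picture is of the moment at which its call begins: read the wrist's pose just before it. camera_params takes no time and is no camera call.
- finish_job(): hands the job in; it is judged then, once.
The state is a dict: "time_s": time; "joints": joint angles; "joint_velocities": joint speeds; "effort": joint torques, N m; "tcp_pos": TCP position; "ee_rot": TCP orientation; "wrist_force": force on the tool from outside, world axes, zero at the start; "moment": the same for the moment, N m; "gripper_width": opening from 0.0 (shut) to 1.0 (fully open); "gripper_force": force on a finger pad.
Only numpy, scipy, OpenCV 4.12 (cv2) and the standard library are available. Lean on these libraries where they do the work, as an engineer would, in place of code of your own. Each camera call takes 0.05 s, during which the arm holds its last target. There are 200 camera calls.

## Working session

There is one attempt and no reset: what is moved stays moved. The work goes in short steps, Python scripts to look and compute and a tool call to move; the robot and the scene stay as the last step left them, time stands still between calls to the robot, and variables do not carry over. Pictures are saved under pics/ and viewed, at most 13 in all, crops included, and the job is handed in when it is done.

Besides the shell and the picture viewer there is one more tool, called by a JSON object that holds its "fn" and its "kwargs". drive_tool: Moves the arm, as the interface text tells. Its arguments: {"type":"object","properties":{"rows":{"type":"array"}},"required":["rows"]}

```bash
mkdir -p pics; ls; python3 - <<'E'
from station import *
import cv2,numpy as np
for n in("scene","top"):
    p,d=capture(n); np.savez(f"{n}.npz",p=p,d=d); cv2.imwrite(f"pics/{n}0.png",p[:,:,::-1])
    c=camera_params(n); print(n,c)
print(camera_params("wrist")); s=sense();print(s)
E
```

```text
pics
scene {'intrinsics': array([[543.85405526,   0.        , 322.98376427],
       [  0.        , 543.85405526, 237.16470152],
       [  0.        ,   0.        ,   1.        ]]), 'R': array([[-0.76452169,  0.64444276,  0.01414645],
       [ 0.34490343,  0.42751248, -0.83562833],
       [-0.54456241, -0.63397682, -0.54911308]]), 't': array([ 0.39718962, -0.03783733,  1.34839118])}
top {'intrinsics': array([[547.0793418 ,   0.        , 309.67837523],
       [  0.        , 547.0793418 , 235.9489255 ],
       [  0.        ,   0.        ,   1.        ]]), 'R': array([[ 0.01039951, -0.99994223,  0.00271723],
       [-0.99638266, -0.01059161, -0.08431728],
       [ 0.08434119, -0.00183055, -0.99643525]]), 't': array([-0.09081811,  0.46717625,  1.05950238])}
{'intrinsics': array([[372.00332496,   0.        , 320.71902786],
       [  0.        , 372.00332496, 235.83236375],
       [  0.        ,   0.        ,   1.        ]]), 'tool_from_camera': array([[ 3.39093111e-04, -9.66625692e-01, -2.56192617e-01,
         7.03442162e-02],
       [ 9.99999742e-01,  1.65520090e-04,  6.99071871e-04,
   
[... 311 characters left out ...]
508e+01, -1.48168325e+01]), 'joint_velocities': array([ 0.02631032, -0.0734652 ,  0.18945716,  0.03810502, -0.00260967,
       -0.06796843]), 'effort': array([-2.80500690e-04, -3.91691172e+01,  1.87935376e+01,  4.23188657e+00,
        1.34627422e-02, -9.53099266e-05]), 'tcp_pos': array([ 0.27489614, -0.56069673,  0.22157102]), 'ee_rot': array([[-8.97979756e-01, -4.40035740e-01, -9.51511365e-04],
       [-4.40036760e-01,  8.97978089e-01,  1.73247400e-03],
       [ 9.20858797e-05,  1.97442655e-03, -9.99998047e-01]]), 'wrist_force': array([ 0.24699866, -0.50032651,  0.45305619]), 'moment': array([-0.00691628,  0.04475354, -0.03902326]), 'gripper_force': 0.0, 'gripper_width': 0.9938710456018048}
```

View pics/top0.png

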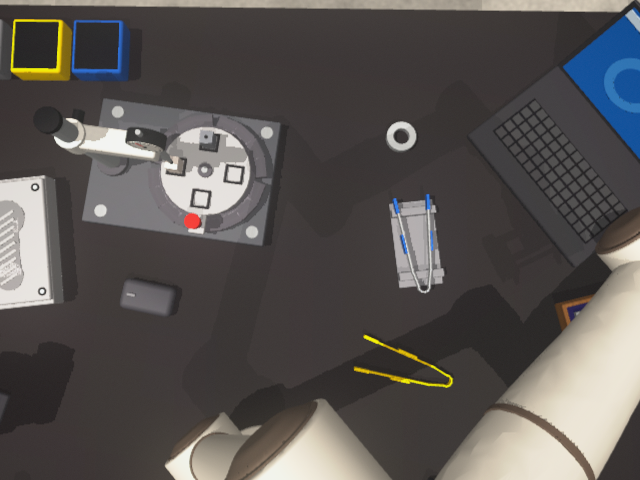

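View pics/scene0.png

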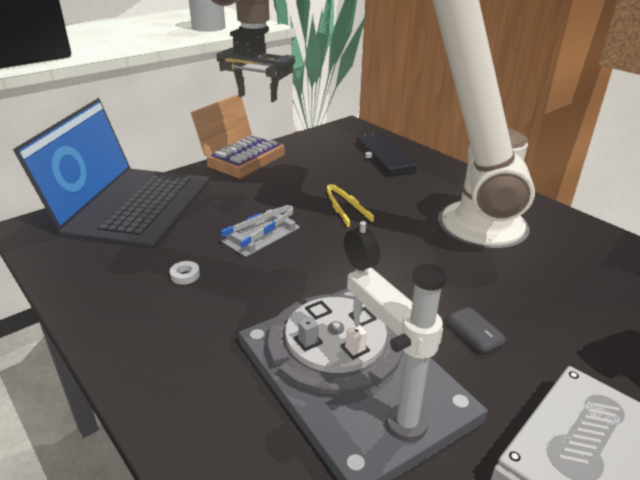

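The top picture shows the station, with its hub near (205,170), and the red knob at (192,221). The white block is at (175,165) under the probe and the steel block at (208,140). There are two tongs-like objects: one with blue grips on a grey rest at (415,245), and a yellow one at (405,372). The blue-gripped one fits the description because it has blue tips and grips and lies on a rest. I'll measure it and confirm it in a crop.

```bash
cat > h.py <<'E'
import numpy as np,cv2
from station import *
def grab(n):
    s=sense(); p,d=capture(n); c=camera_params(n)
    if n=="wrist":
        T=np.eye(4);T[:3,:3]=s["ee_rot"];T[:3,3]=s["tcp_pos"];M=T@c["tool_from_camera"]
        R=M[:3,:3].T;t=-R@M[:3,3]
    else: R,t=c["R"],c["t"]
    return p,d,c["intrinsics"],R,t
def cloud(v):
    p,d,K,R,t=v; u,w=np.meshgrid(np.arange(640),np.arange(480))
    C=np.stack([(u-K[0,2])/K[0,0]*d,(w-K[1,2])/K[1,1]*d,d],-1)
    return (C-t)@R
def mask(p,col):
    h=cv2.cvtColor(p,cv2.COLOR_RGB2HSV).astype(int);H,S,V=h[...,0],h[...,1],h[...,2]
    if col=="red": return ((H<6)|(H>174))&(S>150)&(V>70)
    if col=="blue": return (H>100)&(H<125)&(S>140)&(V>60)
def pix(v,X):
    p,d,K,R,t=v; c=(np.atleast_2d(X)@R.T+t); return (c@K.T)[:,:2]/c[:,2:]
def tri(views,uvs):
    A=[];b=[]
    for (p,d,K,R,t),(u,w) in zip(views,uvs):
        r=R.T@np.linalg.solve(K,[u,w,1]);r/=np.linalg.norm(r);o=-R.T@t;P=np.eye(3)-np.outer(r,r);A.append(P);b.append(P@o)
    x=np.linalg.lstsq(np.vstack(A),np.hstack(b),rcond=None)[0]
    return x,[np.linalg.norm(P@x-q)*1e3 for P,q in zip(A,b)]
def blobs(v,col,amin=15,box=None):
    m=mask(v[0],col)&(v[1]>0)
    n,l,st,ce=cv2.connectedComponentsWithStats(m.astype(np.uint8)); C=cloud(v)
    for i in range(1,n):
        if st[i,4]>=amin: 
            P=C[l==i]; print(col,st[i],ce[i].round(1),"med",np.median(P,0).round(4),"zmax",np.percentile(P[:,2],95).round(4))
E
python3 - <<'E'
from h import *
T=grab("top");S=grab("scene")
for n,v in(("top",T),("scene",S)):
    print(n)
    for c in("red","blue"): blobs(v,c)
C=cloud(T)
# granite corner feet & platter
P=C.reshape(-1,3); print("hub",C[170,205])
m=(np.abs(C[...,2]-.072)<.004); ys,xs=np.nonzero(m[100:250,140:270]); q=C[100:250,140:270][m[100:250,140:270]]
(c,r)=cv2.minEnclosingCircle(np.median(q,0)[None,:2].astype(np.float32)); print(len(q),q.mean(0))
o=np.concatenate([cv2.resize(T[0][90:260,70:290],(440,340)),cv2.resize(T[0][180:400,340:470],(260,340))],1)
cv2.imwrite("pics/crop1.png",o[:,:,::-1])
E
```

```text
top
red [184 214  17  15 195] [191.8 220.8] med [0.4849 0.1264 0.116 ] zmax 0.1189
blue [633   7   7  10  29] [636.3  11.3] med [ 0.8398 -0.635   0.2055] zmax 0.2087
blue [ 563   15   77  144 5867] [612.7  78.3] med [ 0.7743 -0.6515  0.0859] zmax 0.1694
blue [  71   20   59   61 1341] [105.8  56.3] med [0.8068 0.3103 0.0436] zmax 0.0511
blue [425 194   5  15  63] [427.3 200.9] med [ 0.5379 -0.3139  0.0396] zmax 0.0431
blue [392 198   7  16  54] [395.5 204.9] med [ 0.5286 -0.253   0.0401] zmax 0.043
blue [431 231   2  19  30] [431.4 241.5] med [ 0.4571 -0.3209  0.0411] zmax 0.0474
blue [401 235   6  18  48] [403.4 243.6] med [ 0.4535 -0.2673  0.0413] zmax 0.0436
scene
blue [  25  111  103  114 5954] [ 77.5 166.2] med [ 0.7242 -0.6953  0.1055] zmax 0.1775
blue [265 222  10  12  65] [269.4 227.5] med [ 0.4553 -0.2674  0.0322] zmax 0.0409
blue [222 226  11  11  74] [226.8 230.8] med [ 0.5409 -0.313   0.0352] zmax 0.0413
blue [241 237  10  10  55] [245.3 241.6] med [ 0.533  -0.2507  0.0356] zmax 0.04
hub [0.5858237  0.1127773  0.07791502]
5068 [0.58085931 0.11125358 0.07137444]
```

View pics/crop1.png

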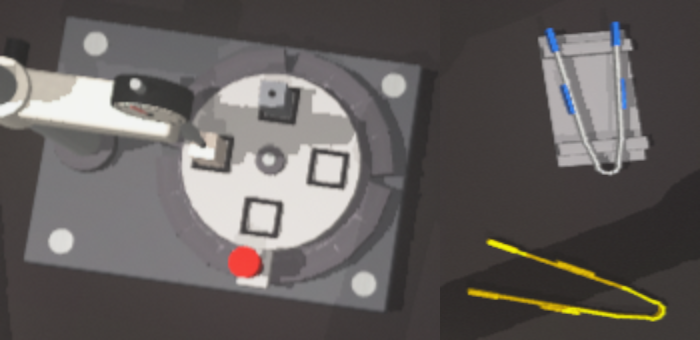

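The crop confirms it: the blue-gripped tongs lie on the grey rest (right, top) and the yellow ones lie loose. The knob is in the -x position. I'll move above the knob for a wrist view.

{"fn": "drive_tool", "kwargs": {"rows": [{"tz": -0.5, "az": 0.1, "claw": 8.7}, {"tz": -0.5, "az": 0.1, "claw": 8.7}, {"tz": -0.5, "az": 0.1, "claw": 8.7}, {"tz": -0.5, "az": 0.1, "claw": 8.7}, {"tz": -0.5, "az": 0.1, "claw": 8.7}, {"tz": -0.5, "az": 0.1, "claw": 8.7}, {"tx": -0.6, "ty": 3.9, "claw": 8.7}, {"tx": -0.6, "ty": 3.9, "claw": 8.7}, {"tx": -0.6, "ty": 3.9, "claw": 8.7}, {"tx": -0.6, "ty": 3.9, "claw": 8.7}]}}

```text
invalid input at $.rows[0]: expected keys tx, ty, tz, ax, ay, az, claw
```

{"fn": "drive_tool", "kwargs": {"rows": [{"tx": -0.6, "ty": 3.9, "claw": 8.7}, {"tx": -0.6, "ty": 3.9, "claw": 8.7}, {"tx": -0.6, "ty": 3.9, "claw": 8.7}, {"tx": -0.6, "ty": 3.9, "claw": 8.7}, {"tx": -0.6, "ty": 3.9, "claw": 8.7}, {"tx": -0.6, "ty": 3.9, "claw": 8.7}]}}

```text
invalid input at $.rows[0]: expected keys tx, ty, tz, ax, ay, az, claw
```

```bash
python3 - <<'E'
from h import *
s=sense();print(s["time_s"],s["tcp_pos"],s["joints"].round(1))
W=grab("wrist");blobs(W,"blue");blobs(W,"red")
cv2.imwrite("pics/w1.png",W[0][:,:,::-1])
E
```

```text
0.2 [ 0.27497972 -0.56087164  0.22189093] [-49.1  22.1   0.4  -0.  -68.4 -14.8]
blue [476 462  10  16  51] [480.1 469.7] med [ 0.4642 -0.2659  0.0424] zmax 0.0434
```

{"fn": "drive_tool", "kwargs": {"rows": [{"tx": 0, "ty": 0, "tz": -0.5, "ax": 0, "ay": 0, "az": 0.1, "claw": 8.7}, {"tx": 0, "ty": 0, "tz": -0.5, "ax": 0, "ay": 0, "az": 0.1, "claw": 8.7}, {"tx": 0, "ty": 0, "tz": -0.5, "ax": 0, "ay": 0, "az": 0.1, "claw": 8.7}, {"tx": 0, "ty": 0, "tz": -0.5, "ax": 0, "ay": 0, "az": 0.1, "claw": 8.7}, {"tx": 0, "ty": 0, "tz": -0.5, "ax": 0, "ay": 0, "az": 0.1, "claw": 8.7}, {"tx": 0, "ty": 0, "tz": -0.5, "ax": 0, "ay": 0, "az": 0.1, "claw": 8.7}, {"tx": -0.6, "ty": 3.9, "tz": 0, "ax": 0, "ay": 0, "az": 0, "claw": 8.7}, {"tx": -0.6, "ty": 3.9, "tz": 0, "ax": 0, "ay": 0, "az": 0, "claw": 8.7}, {"tx": -0.6, "ty": 3.9, "tz": 0, "ax": 0, "ay": 0, "az": 0, "claw": 8.7}, {"tx": -0.6, "ty": 3.9, "tz": 0, "ax": 0, "ay": 0, "az": 0, "claw": 8.7}]}}

```text
time_s: 1.08
tcp_pos: [0.3212, -0.4087, 0.2522]
ee_rot: [[-0.989, 0.145, -0.0], [0.145, 0.989, 0.0], [0.0, 0.0, -1.0]]
wrist_force: [1.8, 0.5, -0.2]
gripper_width: 1.001
gripper_force: 0.0
```

{"fn": "drive_tool", "kwargs": {"rows": [{"tx": -0.6, "ty": 3.9, "tz": 0, "ax": 0, "ay": 0, "az": 0, "claw": 8.7}, {"tx": -0.6, "ty": 3.9, "tz": 0, "ax": 0, "ay": 0, "az": 0, "claw": 8.7}, {"tx": -0.6, "ty": 3.9, "tz": 0, "ax": 0, "ay": 0, "az": 0, "claw": 8.7}, {"tx": 0, "ty": 0, "tz": 0, "ax": 0, "ay": 0, "az": 0, "claw": 8.7}]}}

```text
time_s: 1.42
tcp_pos: [0.357, -0.2923, 0.253]
ee_rot: [[-0.991, 0.137, 0.002], [0.137, 0.991, 0.001], [-0.001, 0.001, -1.0]]
wrist_force: [0.0, -0.2, 0.3]
gripper_width: 0.997
gripper_force: 0.0
```

```bash
python3 - <<'E'
from h import *
s=sense();print(s["time_s"],s["tcp_pos"],s["joints"].round(1),s["ee_rot"].round(3).tolist())
W=grab("wrist");blobs(W,"blue");blobs(W,"red")
E
```

```text
1.4167 [ 0.35699811 -0.2922815   0.25299558] [-19.1   4.5 -18.4  -0.1 -67.  -78.7] [[-0.991, 0.137, 0.002], [0.137, 0.991, 0.001], [-0.001, 0.001, -1.0]]
```

```bash
python3 - <<'E'
from h import *
W=grab("wrist");cv2.imwrite("pics/w1.png",W[0][:,:,::-1])
print(pix(W,[[.455,-.294,.032],[.5379,-.3139,.04]]),W[0].mean())
m=mask(W[0],"blue");print(m.sum(),(W[1][m]>0).sum())
E
```

```text
[[333.13646254 292.90713096]
 [325.50321836 364.09307423]] 105.59255967881944
22 22
```

View pics/w1.png

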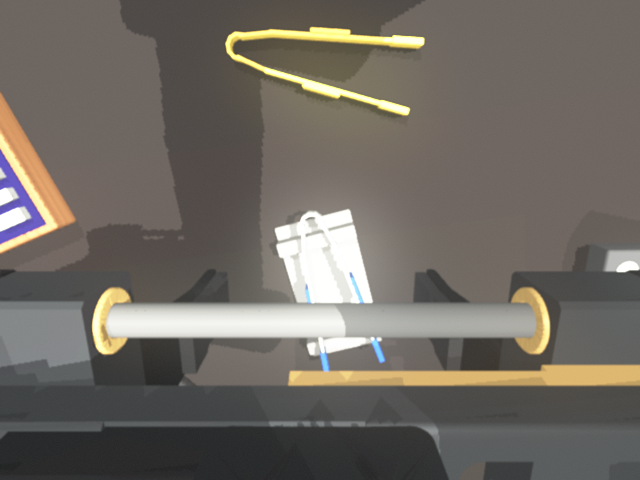

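The wrist picture shows the blue tongs on the rest around (335,290). The gripper hides everything below about row 300. I'll move on to above the knob.

{"fn": "drive_tool", "kwargs": {"rows": [{"tx": -0.6, "ty": 3.9, "tz": 0, "ax": 0, "ay": 0, "az": 0, "claw": 8.7}, {"tx": -0.6, "ty": 3.9, "tz": 0, "ax": 0, "ay": 0, "az": 0, "claw": 8.7}, {"tx": -0.6, "ty": 3.9, "tz": 0, "ax": 0, "ay": 0, "az": 0, "claw": 8.7}, {"tx": -0.6, "ty": 3.9, "tz": 0, "ax": 0, "ay": 0, "az": 0, "claw": 8.7}, {"tx": -0.6, "ty": 3.9, "tz": 0, "ax": 0, "ay": 0, "az": 0, "claw": 8.7}, {"tx": -0.6, "ty": 3.9, "tz": 0, "ax": 0, "ay": 0, "az": 0, "claw": 8.7}, {"tx": -0.6, "ty": 3.9, "tz": 0, "ax": 0, "ay": 0, "az": 0, "claw": 8.7}, {"tx": -0.6, "ty": 3.9, "tz": 0, "ax": 0, "ay": 0, "az": 0, "claw": 8.7}, {"tx": -0.6, "ty": 3.9, "tz": 0, "ax": 0, "ay": 0, "az": 0, "claw": 8.7}, {"tx": -0.6, "ty": 3.9, "tz": 0, "ax": 0, "ay": 0, "az": 0, "claw": 8.7}]}}

```text
time_s: 2.35
tcp_pos: [0.4721, 0.0811, 0.2526]
ee_rot: [[-0.989, 0.146, 0.0], [0.146, 0.989, -0.0], [-0.0, -0.0, -1.0]]
wrist_force: [0.8, -0.1, 1.2]
gripper_width: 1.001
gripper_force: 0.0
```

{"fn": "drive_tool", "kwargs": {"rows": [{"tx": -0.7, "ty": 3.9, "tz": 0, "ax": 0, "ay": 0, "az": 0, "claw": 8.7}, {"tx": 0, "ty": 0, "tz": 0, "ax": 0, "ay": 0, "az": 0, "claw": 8.7}, {"tx": 0, "ty": 0, "tz": 0, "ax": 0, "ay": 0, "az": 0, "claw": 8.7}]}}

```text
time_s: 2.6
tcp_pos: [0.4848, 0.1185, 0.2517]
ee_rot: [[-0.99, 0.143, -0.001], [0.143, 0.99, -0.001], [0.001, -0.001, -1.0]]
wrist_force: [-0.1, -0.6, -0.1]
gripper_width: 0.998
gripper_force: 0.0
```

```bash
python3 - <<'E'
from h import *
s=sense();print(s["time_s"],s["tcp_pos"],s["joints"].round(1),s["ee_rot"].round(4).tolist())
W=grab("wrist");blobs(W,"red",80)
T=grab("top");blobs(T,"red",80)
m=mask(W[0],"red");C=cloud(W);k=C[m&(W[1]>0)];top=k[k[:,2]>np.percentile(k[:,2],90)-.003]
print("knob top circle",cv2.minEnclosingCircle(top[:,:2].astype(np.float32)),top.mean(0))
ys,xs=np.nonzero(m);print("tri",tri([W,T],[[xs.mean(),ys.mean()],np.argwhere(mask(T[0],"red")[200:240,170:210]).mean(0)[::-1]+[170,200]]))
# platter rim fit from top: edge pts at z~.072
C=cloud(T);sel=(np.abs(C[...,2]-.0715)<.003)&(np.hypot(C[...,0]-.585,C[...,1]-.112)<.1)
# granite edges: points z~.03
g=(np.abs(C[...,2]-.03)<.004);q=C[g];q=q[(np.hypot(q[:,0]-.585,q[:,1]-.15)<.35)]
print("granite rect",cv2.minAreaRect(q[:,:2].astype(np.float32)*1000),len(q))
q=C[sel];print("platter",len(q),cv2.minEnclosingCircle(q[:,:2].astype(np.float32)))
cv2.imwrite("pics/w2.png",W[0][:,:,::-1])
E
```

```text
2.6 [0.48479412 0.11847898 0.25166799] [  32.4    8.5  -14.     0.   -67.6 -130.6] [[-0.9897, 0.143, -0.0015], [0.143, 0.9897, -0.001], [0.0013, -0.0012, -1.0]]
knob top circle ((0.4721488058567047, 0.12607069313526154), 0.0034572710283100605) [0.47195737 0.12529418 0.11678788]
tri (array([0.47270862, 0.12741022, 0.12766769]), [np.float64(3.122709404612165), np.float64(3.1227094046122685)])
granite rect ((601.5300903320312, 223.30894470214844), (470.0574645996094, 561.3341674804688), 82.62207794189453) 5209
platter 2663 ((0.5877622961997986, 0.11428357660770416), 0.08524265140295029)
```

View pics/w2.png

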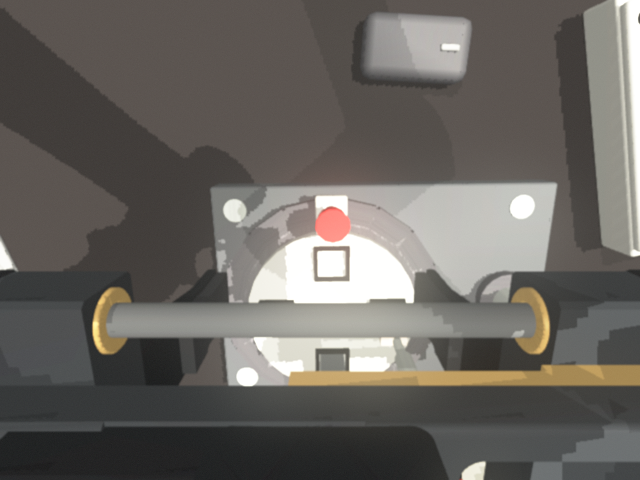

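The wrist picture shows the knob at about (332,224), below and between the fingers. The granite edge is level in the image, so the tool is aligned with the station. I'll refine the colour mask.

```bash
python3 - <<'E'
s=open('h.py').read()
s=s.replace('''    if col=="red"''','''    q=p.astype(int)
    if col=="red": return (q[...,0]-np.maximum(q[...,1],q[...,2])>70)&(q[...,1]<130)&(np.abs(q[...,1]-q[...,2])<40)
    if col=="red0"''').replace('''(S>140)&(V>60)''','''(S>100)&(V>60)''')
open('h.py','w').write(s)
E
python3 - <<'E'
from h import *
s=sense();W=grab("wrist");blobs(W,"red",80)
m=mask(W[0],"red")&(W[1]>0);m[:150]=0;C=cloud(W);k=C[m];zt=np.percentile(k[:,2],80);top=k[np.abs(k[:,2]-zt)<.003]
c,r=cv2.minEnclosingCircle(top[:,:2].astype(np.float32));print("top",c,r,zt)
pl=(np.abs(C[...,2]-zt+.045)<.003)&(np.hypot(C[...,0]-.585,C[...,1]-.112)<.1)
pl[270:]=0
q=C[pl];f=lambda p:np.hypot(q[:,0]-p[0],q[:,1]-p[1])
ct=np.array(c);R=s["ee_rot"]
print("delta tool cm",(R.T@(np.array([*c,.117])-s["tcp_pos"])*100).round(2))
# granite near edge, station yaw
g=np.abs(C[...,2]-.03)<.004
e=[]
for u in list(range(225,320,5))+list(range(345,545,5)):
    w=np.nonzero(g[150:260,u])[0]
    if len(w): e.append(C[150+w[0],u,:2])
e=np.array(e);vx,vy,x0,y0=cv2.fitLine(e.astype(np.float32),cv2.DIST_HUBER,0,.001,.001).ravel()
print("edge dir deg",np.degrees(np.arctan2(vy,vx)),"tool y",np.degrees(np.arctan2(R[1,1],R[0,1])))
n=np.array([abs(vy),-vx*np.sign(vy)]);print("axis from edge dist", n, (np.array([x0,y0])@n)+.125)
print("axis via knob", ct+.102*n, "n.axis",(ct+.102*n)@n)
E
```

```text
top (0.47491422295570374, 0.12675929069519043) 0.008893093094229698 0.11671988011754306
delta tool cm [ 1.03  0.88 13.51]
edge dir deg 82.55593 tool y 81.64278335033761
axis from edge dist [ 0.99157184 -0.1295582 ] 0.56707406
axis via knob [0.57605455 0.11354435] n.axis 0.5564888700842812
```

```bash
python3 - <<'E'
from h import *
s=sense();W=grab("wrist");p=W[0]
for r in range(204,246,5): print(r,[tuple(map(int,p[r,c])) for c in (318,326,332,340,348)],W[1][r,332].round(3))
q=p.astype(int);m=(q[...,0]>1.5*q[...,1])&(q[...,0]>1.4*q[...,2])&(q[...,0]>90);m[:195]=0;m[255:]=0;m[:,:300]=0;m[:,365:]=0
ys,xs=np.nonzero(m);print("box",xs.min(),xs.max(),ys.min(),ys.max(),m.sum())
C=cloud(W);k=C[m&(W[1]>0)];print(len(k),k[:,2].min(),np.percentile(k[:,2],[10,50,90]))
top=k[k[:,2]>.113];print(cv2.minEnclosingCircle(top[:,:2].astype(np.float32)),np.median(top,0))
E
```

```text
204 [(253, 251, 244), (255, 255, 254), (255, 255, 255), (255, 255, 255), (255, 255, 255)] 0.35
209 [(216, 206, 193), (218, 179, 166), (237, 106, 97), (242, 129, 118), (255, 255, 255)] 0.303
214 [(217, 206, 193), (255, 141, 131), (255, 145, 134), (255, 147, 137), (255, 253, 246)] 0.304
219 [(216, 192, 180), (255, 146, 135), (255, 148, 137), (255, 149, 138), (255, 150, 138)] 0.305
224 [(248, 138, 129), (255, 148, 138), (255, 149, 138), (255, 151, 140), (255, 150, 140)] 0.305
229 [(255, 139, 130), (255, 150, 139), (255, 151, 140), (255, 153, 141), (255, 153, 141)] 0.307
234 [(213, 199, 185), (255, 152, 141), (255, 154, 143), (255, 156, 144), (255, 154, 142)] 0.308
239 [(255, 255, 255), (255, 182, 167), (255, 156, 145), (255, 157, 145), (255, 255, 255)] 0.309
244 [(255, 255, 255), (255, 255, 255), (255, 255, 255), (255, 255, 255), (255, 255, 255)] 0.357
box 317 352 207 241 905
899 0.052311923926414504 [0.1162007  0.11723252 0.11819363]
((0.4852460026741028, 0.1278539001941681), 0.014314891770482063) [0.48461014 0.12777089 0.11726411]
```

The knob axis is at (0.485, 0.1277) with its top at 0.117. The station yaw is -7.4° and the turning axis is about (0.586, 0.1145), and both estimates agree. Next I descend and grip.

{"fn": "drive_tool", "kwargs": {"rows": [{"tx": 0.1, "ty": 0.9, "tz": 1.0, "ax": 0, "ay": 0, "az": -0.014, "claw": 8.7}, {"tx": 0, "ty": 0, "tz": 2.5, "ax": 0, "ay": 0, "az": 0, "claw": 8.7}, {"tx": 0, "ty": 0, "tz": 2.5, "ax": 0, "ay": 0, "az": 0, "claw": 8.7}, {"tx": 0, "ty": 0, "tz": 2.5, "ax": 0, "ay": 0, "az": 0, "claw": 8.7}, {"tx": 0, "ty": 0, "tz": 2.5, "ax": 0, "ay": 0, "az": 0, "claw": 8.7}, {"tx": 0, "ty": 0, "tz": 2.5, "ax": 0, "ay": 0, "az": 0, "claw": 8.7}, {"tx": 0, "ty": 0, "tz": 2.0, "ax": 0, "ay": 0, "az": 0, "claw": 8.7}, {"tx": 0, "ty": 0, "tz": 1.5, "ax": 0, "ay": 0, "az": 0, "claw": 8.7}, {"tx": 0, "ty": 0, "tz": 0, "ax": 0, "ay": 0, "az": 0, "claw": 8.7}, {"tx": 0, "ty": 0, "tz": 0, "ax": 0, "ay": 0, "az": 0, "claw": 8.7}]}}

```text
time_s: 3.63
tcp_pos: [0.4838, 0.1263, 0.082]
ee_rot: [[-0.992, 0.13, -0.001], [0.13, 0.992, -0.001], [0.001, -0.001, -1.0]]
wrist_force: [0.2, 0.3, 0.9]
gripper_width: 0.999
gripper_force: 0.0
```

{"fn": "drive_tool", "kwargs": {"rows": [{"tx": -0.1, "ty": 0.15, "tz": 0, "ax": 0, "ay": 0, "az": 0, "claw": 6.0}, {"tx": 0, "ty": 0, "tz": 0, "ax": 0, "ay": 0, "az": 0, "claw": 4.0}, {"tx": 0, "ty": 0, "tz": 0, "ax": 0, "ay": 0, "az": 0, "claw": 1.5}, {"tx": 0, "ty": 0, "tz": 0, "ax": 0, "ay": 0, "az": 0, "claw": 1.5}, {"tx": 0, "ty": 0, "tz": 0, "ax": 0, "ay": 0, "az": 0, "claw": 1.5}, {"tx": 0, "ty": 0, "tz": 0, "ax": 0, "ay": 0, "az": 0, "claw": 1.5}, {"tx": 0, "ty": 0, "tz": 0, "ax": 0, "ay": 0, "az": 0, "claw": 1.5}, {"tx": 0, "ty": 0, "tz": 0, "ax": 0, "ay": 0, "az": 0, "claw": 1.5}]}}

```text
time_s: 4.3
tcp_pos: [0.4854, 0.1283, 0.0826]
ee_rot: [[-0.992, 0.13, 0.0], [0.13, 0.992, 0.0], [-0.0, 0.0, -1.0]]
wrist_force: [-0.9, 0.5, -0.4]
gripper_width: 0.476
gripper_force: 0.0
```

{"fn": "drive_tool", "kwargs": {"rows": [{"tx": 0, "ty": 0, "tz": 0, "ax": 0, "ay": 0, "az": 0, "claw": 1.5}, {"tx": 0, "ty": 0, "tz": 0, "ax": 0, "ay": 0, "az": 0, "claw": 1.5}, {"tx": 0, "ty": 0, "tz": 0, "ax": 0, "ay": 0, "az": 0, "claw": 1.5}, {"tx": 0, "ty": 0, "tz": 0, "ax": 0, "ay": 0, "az": 0, "claw": 1.5}, {"tx": 0, "ty": 0, "tz": 0, "ax": 0, "ay": 0, "az": 0, "claw": 1.5}, {"tx": 0, "ty": 0, "tz": 0, "ax": 0, "ay": 0, "az": 0, "claw": 1.5}]}}

```text
time_s: 4.8
tcp_pos: [0.4853, 0.1283, 0.0825]
ee_rot: [[-0.992, 0.13, -0.0], [0.13, 0.992, -0.0], [0.0, -0.0, -1.0]]
wrist_force: [0.5, 0.0, -0.0]
gripper_width: 0.295
gripper_force: 29.7
```

{"fn": "drive_tool", "kwargs": {"rows": [{"tx": 0, "ty": 0, "tz": -0.4, "ax": 0, "ay": 0, "az": 0, "claw": 1.5}, {"tx": 0, "ty": 0, "tz": -0.4, "ax": 0, "ay": 0, "az": 0, "claw": 1.5}, {"tx": 0, "ty": 0, "tz": -0.3, "ax": 0, "ay": 0, "az": 0, "claw": 1.5}, {"tx": 0, "ty": 0, "tz": 0, "ax": 0, "ay": 0, "az": 0, "claw": 1.5}, {"tx": 0, "ty": 0, "tz": 0, "ax": 0, "ay": 0, "az": 0, "claw": 1.5}]}}

```text
time_s: 5.22
tcp_pos: [0.4852, 0.1282, 0.0933]
ee_rot: [[-0.991, 0.13, -0.0], [0.13, 0.991, 0.0], [0.0, 0.0, -1.0]]
wrist_force: [1.9, -0.2, -6.6]
gripper_width: 0.296
gripper_force: 29.5
```

{"fn": "drive_tool", "kwargs": {"rows": [{"tx": -0.01, "ty": -0.4, "tz": 0, "ax": 0, "ay": 0, "az": -0.0393, "claw": 1.5}, {"tx": -0.031, "ty": -0.8, "tz": 0, "ax": 0, "ay": 0, "az": -0.0785, "claw": 1.5}, {"tx": -0.031, "ty": -0.8, "tz": 0, "ax": 0, "ay": 0, "az": -0.0785, "claw": 1.5}, {"tx": 0, "ty": 0, "tz": 0, "ax": 0, "ay": 0, "az": 0, "claw": 1.5}, {"tx": 0, "ty": 0, "tz": 0, "ax": 0, "ay": 0, "az": 0, "claw": 1.5}]}}

```text
time_s: 5.63
tcp_pos: [0.4845, 0.108, 0.0933]
ee_rot: [[-0.998, -0.064, -0.001], [-0.064, 0.998, -0.0], [0.001, -0.0, -1.0]]
wrist_force: [2.7, -0.5, -7.3]
gripper_width: 0.295
gripper_force: 29.5
```

{"fn": "drive_tool", "kwargs": {"rows": [{"tx": -0.031, "ty": -0.8, "tz": 0, "ax": 0, "ay": 0, "az": -0.0785, "claw": 1.5}, {"tx": -0.031, "ty": -0.8, "tz": 0, "ax": 0, "ay": 0, "az": -0.0785, "claw": 1.5}, {"tx": -0.031, "ty": -0.8, "tz": 0, "ax": 0, "ay": 0, "az": -0.0785, "claw": 1.5}, {"tx": -0.031, "ty": -0.8, "tz": 0, "ax": 0, "ay": 0, "az": -0.0785, "claw": 1.5}, {"tx": -0.031, "ty": -0.8, "tz": 0, "ax": 0, "ay": 0, "az": -0.0785, "claw": 1.5}, {"tx": -0.031, "ty": -0.8, "tz": 0, "ax": 0, "ay": 0, "az": -0.0785, "claw": 1.5}, {"tx": -0.031, "ty": -0.8, "tz": 0, "ax": 0, "ay": 0, "az": -0.0785, "claw": 1.5}, {"tx": -0.031, "ty": -0.8, "tz": 0, "ax": 0, "ay": 0, "az": -0.0785, "claw": 1.5}, {"tx": 0, "ty": 0, "tz": 0, "ax": 0, "ay": 0, "az": 0, "claw": 1.5}, {"tx": 0, "ty": 0, "tz": 0, "ax": 0, "ay": 0, "az": 0, "claw": 1.5}]}}

```text
time_s: 6.47
tcp_pos: [0.5073, 0.0495, 0.093]
ee_rot: [[-0.771, -0.637, -0.002], [-0.637, 0.771, -0.001], [0.002, 0.001, -1.0]]
wrist_force: [0.8, -1.1, -6.5]
gripper_width: 0.297
gripper_force: 29.4
```

```bash
python3 - <<'E'
from h import *
s=sense();print(s["tcp_pos"],s["joints"].round(1),s["wrist_force"].round(1),s["moment"].round(2))
R=s["ee_rot"];print(np.degrees(np.arctan2(R[1,0],R[0,0]))%360,"angle from axis",np.degrees(np.arctan2(s["tcp_pos"][1]-.1149,s["tcp_pos"][0]-.5863))%360, np.hypot(*(s["tcp_pos"][:2]-[.5863,.1149])))
E
```

```text
[0.50734406 0.04950138 0.09299953] [ 23.8  19.  -25.5  -0.  -45.7 -74.2] [ 0.8 -1.1 -6.5] [-0.45 -0.27 -0.17]
219.57236741184437 angle from axis 219.63470132694533 0.10252326533734249
```

{"fn": "drive_tool", "kwargs": {"rows": [{"tx": -0.031, "ty": -0.8, "tz": 0, "ax": 0, "ay": 0, "az": -0.0785, "claw": 1.5}, {"tx": -0.031, "ty": -0.8, "tz": 0, "ax": 0, "ay": 0, "az": -0.0785, "claw": 1.5}, {"tx": -0.031, "ty": -0.8, "tz": 0, "ax": 0, "ay": 0, "az": -0.0785, "claw": 1.5}, {"tx": -0.031, "ty": -0.8, "tz": 0, "ax": 0, "ay": 0, "az": -0.0785, "claw": 1.5}, {"tx": -0.031, "ty": -0.8, "tz": 0, "ax": 0, "ay": 0, "az": -0.0785, "claw": 1.5}, {"tx": -0.031, "ty": -0.8, "tz": 0, "ax": 0, "ay": 0, "az": -0.0785, "claw": 1.5}, {"tx": -0.031, "ty": -0.8, "tz": 0, "ax": 0, "ay": 0, "az": -0.0785, "claw": 1.5}, {"tx": -0.031, "ty": -0.8, "tz": 0, "ax": 0, "ay": 0, "az": -0.0785, "claw": 1.5}, {"tx": -0.031, "ty": -0.8, "tz": 0, "ax": 0, "ay": 0, "az": -0.0785, "claw": 1.5}, {"tx": -0.01, "ty": -0.43, "tz": 0, "ax": 0, "ay": 0, "az": -0.0428, "claw": 1.5}]}}

```text
time_s: 7.3
tcp_pos: [0.5727, 0.0125, 0.0929]
ee_rot: [[-0.127, -0.992, -0.003], [-0.992, 0.127, -0.002], [0.003, 0.003, -1.0]]
wrist_force: [0.2, -7.4, -7.6]
gripper_width: 0.299
gripper_force: 29.3
```

{"fn": "drive_tool", "kwargs": {"rows": [{"tx": 0, "ty": 0, "tz": 0, "ax": 0, "ay": 0, "az": 0, "claw": 1.5}, {"tx": 0, "ty": 0, "tz": 0, "ax": 0, "ay": 0, "az": 0, "claw": 1.5}, {"tx": 0, "ty": 0, "tz": 0, "ax": 0, "ay": 0, "az": 0, "claw": 1.5}]}}

```text
time_s: 7.55
tcp_pos: [0.5725, 0.0126, 0.093]
ee_rot: [[-0.13, -0.992, -0.003], [-0.992, 0.13, -0.002], [0.003, 0.002, -1.0]]
wrist_force: [2.2, -6.8, -6.9]
gripper_width: 0.295
gripper_force: 29.3
```

```bash
python3 - <<'E'
from h import *
s=sense();print(s["tcp_pos"],s["joints"].round(1),s["wrist_force"].round(1),s["moment"].round(2))
R=s["ee_rot"];print(np.degrees(np.arctan2(R[1,0],R[0,0]))%360,"angle from axis",np.degrees(np.arctan2(s["tcp_pos"][1]-.1149,s["tcp_pos"][0]-.5863))%360, np.hypot(*(s["tcp_pos"][:2]-[.5863,.1149])))
E
```

```text
[0.5724825  0.01262461 0.09296688] [ 17.5  24.2 -16.7   0.1 -49.2 -25. ] [ 2.2 -6.8 -6.9] [-2.02 -0.53 -0.22]
262.53053848588235 angle from axis 262.305871697754 0.10320455197282545
```

{"fn": "drive_tool", "kwargs": {"rows": [{"tx": -0.1, "ty": 0, "tz": 0, "ax": 0, "ay": 0, "az": 0, "claw": 1.5}, {"tx": 0, "ty": 0, "tz": 0.3, "ax": 0, "ay": 0, "az": 0, "claw": 1.5}, {"tx": 0, "ty": 0, "tz": 0.3, "ax": 0, "ay": 0, "az": 0, "claw": 1.5}, {"tx": 0, "ty": 0, "tz": 0.2, "ax": 0, "ay": 0, "az": 0, "claw": 1.5}, {"tx": 0, "ty": 0, "tz": 0.2, "ax": 0, "ay": 0, "az": 0, "claw": 1.5}, {"tx": 0, "ty": 0, "tz": 0.1, "ax": 0, "ay": 0, "az": 0, "claw": 1.5}, {"tx": 0, "ty": 0, "tz": 0, "ax": 0, "ay": 0, "az": 0, "claw": 1.5}, {"tx": 0, "ty": 0, "tz": 0, "ax": 0, "ay": 0, "az": 0, "claw": 1.5}]}}

```text
time_s: 8.22
tcp_pos: [0.5731, 0.0127, 0.0827]
ee_rot: [[-0.129, -0.992, -0.002], [-0.992, 0.129, -0.003], [0.004, 0.001, -1.0]]
wrist_force: [1.9, -11.3, -5.5]
gripper_width: 0.296
gripper_force: 29.4
```

{"fn": "drive_tool", "kwargs": {"rows": [{"tx": 0.25, "ty": 0, "tz": 0, "ax": 0, "ay": 0, "az": 0, "claw": 1.5}, {"tx": 0, "ty": 0, "tz": 0, "ax": 0, "ay": 0, "az": 0, "claw": 1.5}, {"tx": 0, "ty": 0, "tz": 0, "ax": 0, "ay": 0, "az": 0, "claw": 1.5}, {"tx": 0, "ty": 0, "tz": 0, "ax": 0, "ay": 0, "az": 0, "claw": 1.5}]}}

```text
time_s: 8.55
tcp_pos: [0.5733, 0.0124, 0.0827]
ee_rot: [[-0.127, -0.992, -0.0], [-0.992, 0.127, -0.0], [0.0, -0.0, -1.0]]
wrist_force: [1.8, -4.1, -5.4]
gripper_width: 0.295
gripper_force: 29.4
```

Side force is low now. I'll release and let the pin drop.

{"fn": "drive_tool", "kwargs": {"rows": [{"tx": 0.1, "ty": 0, "tz": 0, "ax": 0, "ay": 0, "az": 0, "claw": 3.5}, {"tx": 0, "ty": 0, "tz": 0, "ax": 0, "ay": 0, "az": 0, "claw": 5}, {"tx": 0, "ty": 0, "tz": 0, "ax": 0, "ay": 0, "az": 0, "claw": 7}, {"tx": 0, "ty": 0, "tz": 0, "ax": 0, "ay": 0, "az": 0, "claw": 8.7}, {"tx": 0, "ty": 0, "tz": 0, "ax": 0, "ay": 0, "az": 0, "claw": 8.7}, {"tx": 0, "ty": 0, "tz": 0, "ax": 0, "ay": 0, "az": 0, "claw": 8.7}, {"tx": 0, "ty": 0, "tz": 0, "ax": 0, "ay": 0, "az": 0, "claw": 8.7}]}}

```text
time_s: 9.13
tcp_pos: [0.5732, 0.0115, 0.0827]
ee_rot: [[-0.127, -0.992, 0.0], [-0.992, 0.127, 0.0], [-0.0, -0.0, -1.0]]
wrist_force: [-0.5, -0.5, 0.2]
gripper_width: 0.738
gripper_force: 0.0
```

{"fn": "drive_tool", "kwargs": {"rows": [{"tx": 0, "ty": 0, "tz": -1, "ax": 0, "ay": 0, "az": 0, "claw": 8.7}, {"tx": 0, "ty": 0, "tz": -2.5, "ax": 0, "ay": 0, "az": 0, "claw": 8.7}, {"tx": 0, "ty": 0, "tz": -3, "ax": 0, "ay": 0, "az": 0, "claw": 8.7}, {"tx": 0, "ty": 0, "tz": -3, "ax": 0, "ay": 0, "az": 0, "claw": 8.7}, {"tx": 0, "ty": 0, "tz": -3, "ax": 0, "ay": 0, "az": 0, "claw": 8.7}, {"tx": 0, "ty": 0, "tz": -3, "ax": 0, "ay": 0, "az": 0, "claw": 8.7}, {"tx": 0, "ty": 0, "tz": -2, "ax": 0, "ay": 0, "az": 0, "claw": 8.7}, {"tx": 0, "ty": 0, "tz": 0, "ax": 0, "ay": 0, "az": 0, "claw": 8.7}, {"tx": 0, "ty": 0, "tz": 0, "ax": 0, "ay": 0, "az": 0, "claw": 8.7}]}}

```text
time_s: 9.88
tcp_pos: [0.5736, 0.0115, 0.2597]
ee_rot: [[-0.127, -0.992, 0.004], [-0.992, 0.127, 0.001], [-0.002, -0.004, -1.0]]
wrist_force: [0.9, -0.1, -0.5]
gripper_width: 0.998
gripper_force: 0.0
```

```bash
cat >> h.py <<'E'
def knob(v):
    q=v[0].astype(int);m=(q[...,0]>1.5*q[...,1])&(q[...,0]>1.4*q[...,2])&(q[...,0]>90)&(v[1]>0)
    C=cloud(v);m&=np.abs(C[...,2]-.117)<.02;m&=np.hypot(C[...,0]-.586,C[...,1]-.1145)<.14
    k=C[m];zt=np.percentile(k[:,2],70);top=k[np.abs(k[:,2]-zt)<.003]
    c,r=cv2.minEnclosingCircle(top[:,:2].astype(np.float32));return c,r,np.median(top,0)
E
python3 - <<'E'
from h import *
s=sense();print(s["time_s"],s["tcp_pos"])
W=grab("wrist");print(knob(W));cv2.imwrite("pics/w3.png",W[0][:,:,::-1])
T=grab("top");np.savez("top2.npz",p=T[0],d=T[1])
try: print("top",knob(T))
except Exception as e: print(e)
cv2.imwrite("pics/t3.png",T[0][:,:,::-1])
E
```

```text
9.8833 [0.57355163 0.0115019  0.25970718]
((0.572995126247406, 0.012858477421104908), 0.014191058464348316, array([0.57364285, 0.00841432, 0.1172878 ]))
top ((0.5758482813835144, 0.007743055932223797), 0.011903155595064163, array([0.57365922, 0.00354141, 0.11564636]))
```

View pics/w3.png

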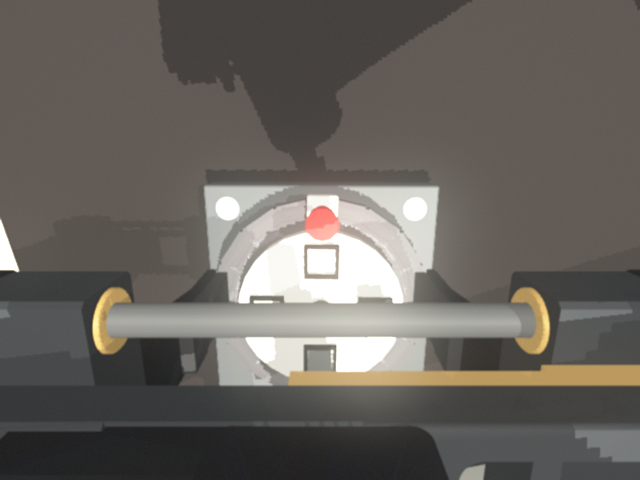

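The white picture region shows the red knob at (322,223), at the station -y position with the lug in line. Its top is at 0.1173, the same as before, so the pin is home. Next I go to the tongs.

{"fn": "drive_tool", "kwargs": {"rows": [{"tx": 3.9, "ty": 0.95, "tz": 0, "ax": 0, "ay": 0, "az": 0, "claw": 8.7}, {"tx": 3.9, "ty": 0.95, "tz": 0, "ax": 0, "ay": 0, "az": 0, "claw": 8.7}, {"tx": 3.9, "ty": 0.95, "tz": 0, "ax": 0, "ay": 0, "az": 0, "claw": 8.7}, {"tx": 3.9, "ty": 0.95, "tz": 0, "ax": 0, "ay": 0, "az": 0, "claw": 8.7}, {"tx": 3.9, "ty": 0.95, "tz": 0, "ax": 0, "ay": 0, "az": 0, "claw": 8.7}, {"tx": 3.9, "ty": 0.95, "tz": 0, "ax": 0, "ay": 0, "az": 0, "claw": 8.7}, {"tx": 3.9, "ty": 0.95, "tz": 0, "ax": 0, "ay": 0, "az": 0, "claw": 8.7}, {"tx": 3.9, "ty": 0.95, "tz": 0, "ax": 0, "ay": 0, "az": 0, "claw": 8.7}, {"tx": 0, "ty": 0, "tz": 0, "ax": 0, "ay": 0, "az": 0.11, "claw": 8.7}, {"tx": 0, "ty": 0, "tz": 0, "ax": 0, "ay": 0, "az": 0.11, "claw": 8.7}]}}

```text
time_s: 10.82
tcp_pos: [0.4561, -0.2904, 0.2558]
ee_rot: [[-0.35, -0.937, -0.004], [-0.937, 0.35, 0.001], [0.0, 0.004, -1.0]]
wrist_force: [0.1, 0.8, -0.2]
gripper_width: 0.999
gripper_force: 0.0
```

{"fn": "drive_tool", "kwargs": {"rows": [{"tx": 0, "ty": 0, "tz": 0.5, "ax": 0, "ay": 0, "az": 0.11, "claw": 8.7}, {"tx": 0, "ty": 0, "tz": 0.5, "ax": 0, "ay": 0, "az": 0.11, "claw": 8.7}, {"tx": 0, "ty": 0, "tz": 0.5, "ax": 0, "ay": 0, "az": 0.11, "claw": 8.7}, {"tx": 0, "ty": 0, "tz": 0.5, "ax": 0, "ay": 0, "az": 0.11, "claw": 8.7}, {"tx": 0, "ty": 0, "tz": 0.5, "ax": 0, "ay": 0, "az": 0.11, "claw": 8.7}, {"tx": 0, "ty": 0, "tz": 0.5, "ax": 0, "ay": 0, "az": 0.11, "claw": 8.7}, {"tx": 0, "ty": 0, "tz": 0.5, "ax": 0, "ay": 0, "az": 0.11, "claw": 8.7}, {"tx": 0, "ty": 0, "tz": 0.5, "ax": 0, "ay": 0, "az": 0.11, "claw": 8.7}, {"tx": 0, "ty": 0, "tz": 0.5, "ax": 0, "ay": 0, "az": 0.11, "claw": 8.7}, {"tx": 0, "ty": 0, "tz": 0, "ax": 0, "ay": 0, "az": 0.11, "claw": 8.7}]}}

```text
time_s: 11.65
tcp_pos: [0.4566, -0.2878, 0.2098]
ee_rot: [[-0.993, -0.117, -0.005], [-0.117, 0.993, 0.002], [0.005, 0.003, -1.0]]
wrist_force: [-0.4, 0.4, -0.9]
gripper_width: 1.003
gripper_force: 0.0
```

{"fn": "drive_tool", "kwargs": {"rows": [{"tx": 0, "ty": 0, "tz": 0, "ax": 0, "ay": 0, "az": 0, "claw": 8.7}, {"tx": 0, "ty": 0, "tz": 0, "ax": 0, "ay": 0, "az": 0, "claw": 8.7}]}}

```text
time_s: 11.82
tcp_pos: [0.4576, -0.2883, 0.2115]
ee_rot: [[-0.992, -0.126, -0.002], [-0.126, 0.992, 0.001], [0.002, 0.001, -1.0]]
wrist_force: [1.1, -0.0, 1.0]
gripper_width: 0.999
gripper_force: 0.0
```

```bash
python3 - <<'E'
from h import *
s=sense();print(s["time_s"],s["tcp_pos"],s["joints"].round(1),s["ee_rot"].round(3).tolist())
W=grab("wrist");np.savez("w4.npz",p=W[0],d=W[1],R=W[3],t=W[4]);blobs(W,"blue",10)
T=grab("top")
try: print("top knob",knob(T))
except Exception as e: print(e)
np.savez("top2.npz",p=T[0],d=T[1])
o=np.concatenate([W[0][100:340,200:480],cv2.resize(T[0][90:260,70:290],(310,240))],1)
cv2.imwrite("pics/w4.png",o[:,:,::-1])
E
```

```text
11.8167 [ 0.45757637 -0.28830265  0.21150615] [-15.   14.4 -12.3  -0.  -63.4 -67.7] [[-0.992, -0.126, -0.002], [-0.126, 0.992, 0.001], [0.002, 0.001, -1.0]]
blue [279 287   8  16  94] [282.6 294.9] med [ 0.537  -0.3148  0.0412] zmax 0.1307
blue [344 289   8  14  34] [347.8 296.3] med [ 0.5313 -0.2544  0.0411] zmax 0.2945
top knob ((0.5735212564468384, 0.013197476044297218), 0.014371499419212341, array([0.57345515, 0.01282374, 0.11622281]))
```

View pics/w4.png

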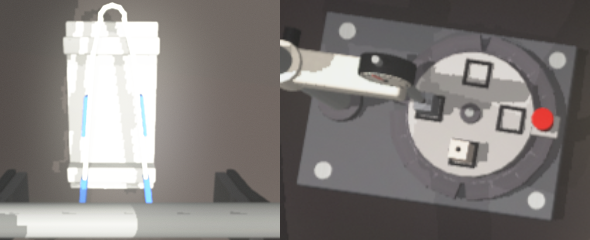

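The left half shows the blue tongs between the fingers: grips at crop (85,115) and (143,115), bow at (112,12). The right half shows the table turned, with the knob at -y (right) and the white block at the -x, unloading side.

```bash
python3 - <<'E'
from h import *
s=sense();R=s["ee_rot"]
W=grab("wrist");q=W[0].astype(int);m=(q[...,2]-q[...,0]>40);m[:180]=0;m[303:]=0
n,l,st,ce=cv2.connectedComponentsWithStats(m.astype(np.uint8))
K=W[2]
def at(u,w,z):
    r=W[3].T@np.linalg.solve(K,[u,w,1]);o=-W[3].T@W[4];return o+r*(z-o[2])/r[2]
C=cloud(W)
for i in range(1,n):
    if st[i,4]>20:
        P=C[(l==i)&(W[1]>0)];z=np.median(P[:,2]);X=at(*ce[i],.042);print(st[i],ce[i].round(1),"z",np.percentile(P[:,2],[20,50,90]).round(4),X.round(4),"tool cm",(R.T@(X-s["tcp_pos"])*100).round(2))
B=at(312,104,.039);print("bow outer",B.round(4),(R.T@(B-s["tcp_pos"])*100).round(2))
E
```

```text
[282 194   6  42 154] [284.3 214.6] z [0.042  0.0427 0.0437] [ 0.4597 -0.3214  0.042 ] tool cm [ 0.22 -3.3  17.01]
[340 194   7  41 111] [343.1 214.3] z [0.0421 0.0429 0.0437] [ 0.4526 -0.2683  0.042 ] tool cm [ 0.26  2.05 17.01]
[343 277  10  26 179] [347.5 290.7] z [0.0402 0.0412 0.0424] [ 0.5264 -0.2535  0.042 ] tool cm [-7.24  2.6  17.01]
[279 278   9  25 181] [283.2 290.3] z [0.0396 0.041  0.0422] [ 0.5336 -0.315   0.042 ] tool cm [-7.19 -3.6  17.  ]
bow outer [ 0.3616 -0.3079  0.039 ] [ 9.78 -0.73 17.32]
```

{"fn": "drive_tool", "kwargs": {"rows": [{"tx": 0.24, "ty": -0.62, "tz": 1.0, "ax": 0, "ay": 0, "az": -0.012, "claw": 8.7}, {"tx": 0, "ty": 0, "tz": 2.5, "ax": 0, "ay": 0, "az": 0, "claw": 8.7}, {"tx": 0, "ty": 0, "tz": 2.5, "ax": 0, "ay": 0, "az": 0, "claw": 8.7}, {"tx": 0, "ty": 0, "tz": 2.5, "ax": 0, "ay": 0, "az": 0, "claw": 8.7}, {"tx": 0, "ty": 0, "tz": 2.5, "ax": 0, "ay": 0, "az": 0, "claw": 8.7}, {"tx": 0, "ty": 0, "tz": 2.5, "ax": 0, "ay": 0, "az": 0, "claw": 8.7}, {"tx": 0, "ty": 0, "tz": 1.5, "ax": 0, "ay": 0, "az": 0, "claw": 8.7}, {"tx": 0, "ty": 0, "tz": 0, "ax": 0, "ay": 0, "az": 0, "claw": 8.7}, {"tx": 0, "ty": 0, "tz": 0, "ax": 0, "ay": 0, "az": 0, "claw": 8.7}]}}

```text
time_s: 12.72
tcp_pos: [0.4558, -0.2951, 0.0616]
ee_rot: [[-0.991, -0.136, -0.002], [-0.136, 0.991, 0.0], [0.002, 0.001, -1.0]]
wrist_force: [0.5, -0.3, 0.8]
gripper_width: 0.997
gripper_force: 0.0
```

```bash
python3 - <<'E'
from h import *
s=sense();print(s["time_s"],s["tcp_pos"],s["ee_rot"].round(4).tolist())
R=s["ee_rot"];G=(np.array([.4597,-.3214,.042])+np.array([.4526,-.2683,.042]))/2
print("grip centre in tool cm",(R.T@(G-s["tcp_pos"])*100).round(2))
E
```

```text
12.7167 [ 0.45584504 -0.29512228  0.06164888] [[-0.9907, -0.1358, -0.0023], [-0.1358, 0.9907, 0.0004], [0.0022, 0.0007, -1.0]]
grip centre in tool cm [-0.04  0.02  1.96]
```

Well centred. I'll go down the last 4.8 cm and close to 5 cm.

{"fn": "drive_tool", "kwargs": {"rows": [{"tx": 0, "ty": 0, "tz": 1.5, "ax": 0, "ay": 0, "az": 0, "claw": 8.7}, {"tx": 0, "ty": 0, "tz": 1.5, "ax": 0, "ay": 0, "az": 0, "claw": 8.7}, {"tx": 0, "ty": 0, "tz": 1.0, "ax": 0, "ay": 0, "az": 0, "claw": 8.7}, {"tx": 0, "ty": 0, "tz": 0.8, "ax": 0, "ay": 0, "az": 0, "claw": 8.7}, {"tx": 0, "ty": 0, "tz": 0, "ax": 0, "ay": 0, "az": 0, "claw": 7}, {"tx": 0, "ty": 0, "tz": 0, "ax": 0, "ay": 0, "az": 0, "claw": 6}, {"tx": 0, "ty": 0, "tz": 0, "ax": 0, "ay": 0, "az": 0, "claw": 5}, {"tx": 0, "ty": 0, "tz": 0, "ax": 0, "ay": 0, "az": 0, "claw": 5}, {"tx": 0, "ty": 0, "tz": 0, "ax": 0, "ay": 0, "az": 0, "claw": 5}, {"tx": 0, "ty": 0, "tz": 0, "ax": 0, "ay": 0, "az": 0, "claw": 5}]}}

```text
time_s: 13.55
tcp_pos: [0.457, -0.295, 0.0152]
ee_rot: [[-0.991, -0.135, 0.001], [-0.135, 0.991, -0.0], [-0.001, -0.001, -1.0]]
wrist_force: [1.1, 0.2, 1.6]
gripper_width: 0.637
gripper_force: 3.6
```

{"fn": "drive_tool", "kwargs": {"rows": [{"tx": 0, "ty": 0, "tz": 0, "ax": 0, "ay": 0, "az": 0, "claw": 5}, {"tx": 0, "ty": 0, "tz": 0, "ax": 0, "ay": 0, "az": 0, "claw": 5}, {"tx": 0, "ty": 0, "tz": 0, "ax": 0, "ay": 0, "az": 0, "claw": 5}]}}

```text
time_s: 13.8
tcp_pos: [0.4572, -0.2951, 0.0151]
ee_rot: [[-0.991, -0.135, 0.001], [-0.135, 0.991, -0.001], [-0.001, -0.001, -1.0]]
wrist_force: [0.8, 0.8, 2.9]
gripper_width: 0.583
gripper_force: 4.9
```

{"fn": "drive_tool", "kwargs": {"rows": [{"tx": 0, "ty": 0, "tz": -0.3, "ax": 0, "ay": 0, "az": 0, "claw": 4.8}, {"tx": 0, "ty": 0, "tz": -0.7, "ax": 0, "ay": 0, "az": 0, "claw": 4.8}, {"tx": 0, "ty": 0, "tz": -1.0, "ax": 0, "ay": 0, "az": 0, "claw": 4.8}, {"tx": 0, "ty": 0, "tz": -1.5, "ax": 0, "ay": 0, "az": 0, "claw": 4.8}, {"tx": 0, "ty": 0, "tz": -2.0, "ax": 0, "ay": 0, "az": 0, "claw": 4.8}, {"tx": 0, "ty": 0, "tz": -2.0, "ax": 0, "ay": 0, "az": 0, "claw": 4.8}, {"tx": 0, "ty": 0, "tz": -2.0, "ax": 0, "ay": 0, "az": 0, "claw": 4.8}, {"tx": 0, "ty": 0, "tz": -1.5, "ax": 0, "ay": 0, "az": 0, "claw": 4.8}, {"tx": 0, "ty": 0, "tz": 0, "ax": 0, "ay": 0, "az": 0, "claw": 4.8}, {"tx": 0, "ty": 0, "tz": 0, "ax": 0, "ay": 0, "az": 0, "claw": 4.8}]}}

```text
time_s: 14.63
tcp_pos: [0.4567, -0.2949, 0.1256]
ee_rot: [[-0.991, -0.135, 0.002], [-0.135, 0.991, -0.0], [-0.002, -0.001, -1.0]]
wrist_force: [-0.2, -0.1, -1.9]
gripper_width: 0.554
gripper_force: 4.3
```

```bash
python3 - <<'E'
from h import *
s=sense();R=s["ee_rot"];print(s["tcp_pos"],R.round(3).tolist(),s["gripper_width"]*8.7,s["gripper_force"])
for n in("scene","top"):
    v=grab(n);q=v[0].astype(int);m=(q[...,2]-q[...,0]>40)&(v[1]>0);C=cloud(v)
    m&=(np.hypot(C[...,0]-s["tcp_pos"][0],C[...,1]-s["tcp_pos"][1])<.13)&(C[...,2]>.09)
    k,l,st,ce=cv2.connectedComponentsWithStats(m.astype(np.uint8))
    for i in range(1,k):
        if st[i,4]>12:
            P=C[l==i];print(n,st[i],"tool cm",(np.median((P-s["tcp_pos"])@R,0)*100).round(2),"z",np.percentile(P[:,2],[10,50,90]).round(4))
# white block top, from the top and scene cameras
for n in("top","scene"):
    v=grab(n);C=cloud(v);m=(np.abs(C[...,2]-.112)<.004)&(np.hypot(C[...,0]-.532,C[...,1]-.1215)<.035)
    P=C[m];r=cv2.minAreaRect((P[:,:2]*1000).astype(np.float32));print(n,len(P),P.mean(0),r)
    ys,xs=np.nonzero(m);print(xs.mean(),ys.mean())
v=grab("scene");o=cv2.resize(v[0][150:400,200:450],(600,600));cv2.imwrite("pics/s5.png",o[:,:,::-1])
E
```

```text
[ 0.45671003 -0.2948838   0.12562106] [[-0.991, -0.135, 0.002], [-0.135, 0.991, -0.0], [-0.002, -0.001, -1.0]] 4.817805582993753 4.329875582866407
scene [245 172  14   6  25] tool cm [-0.43 -2.2  -2.53] z [0.1492 0.151  0.1523]
scene [260 182   4   9  34] tool cm [-1.61  2.33 -1.9 ] z [0.1372 0.1446 0.1518]
scene [219 184  13  11  90] tool cm [-8.11 -2.06 -1.99] z [0.1392 0.1457 0.1518]
scene [233 191  12  11  87] tool cm [-8.13  2.41 -2.06] z [0.1387 0.1464 0.1521]
top 166 [0.53291152 0.1213058  0.11114106] ((532.7467651367188, 121.50367736816406), (25.21046257019043, 23.859006881713867), 84.16091918945312)
196.09036144578315 194.94578313253012
scene 6 [0.54516573 0.13079209 0.11046052] ((545.3269653320312, 129.43495178222656), (4.964339256286621, 4.639002323150635), 85.97553253173828)
362.6666666666667 305.3333333333333
```

View pics/s5.png

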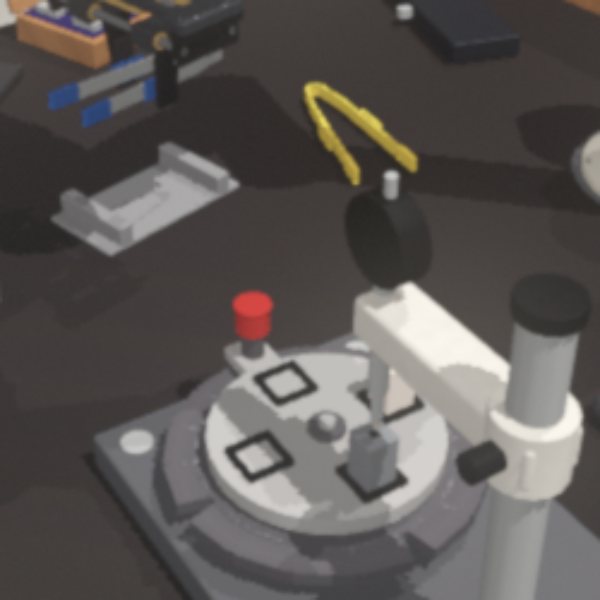

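The scene picture shows the tongs held level at top left (tips at (65,97) and (97,110)) and the rest empty. The knob is down at (252,315), and the steel block at (372,455) stands under the probe. The white block's top centre measures (0.5328, 0.1214). I'll swing over to it.

{"fn": "drive_tool", "kwargs": {"rows": [{"tx": 0, "ty": 0, "tz": -0.5, "ax": 0, "ay": 0, "az": 0.0665, "claw": 4.6}, {"tx": 0, "ty": 0, "tz": -0.5, "ax": 0, "ay": 0, "az": 0.0665, "claw": 4.6}, {"tx": 0, "ty": 0, "tz": -0.5, "ax": 0, "ay": 0, "az": 0.0665, "claw": 4.6}, {"tx": 0, "ty": 0, "tz": -0.5, "ax": 0, "ay": 0, "az": 0.0665, "claw": 4.6}, {"tx": 0.2, "ty": 1.5, "tz": 0, "ax": 0, "ay": 0, "az": 0, "claw": 4.6}, {"tx": 0.3, "ty": 2.5, "tz": 0, "ax": 0, "ay": 0, "az": 0, "claw": 4.6}, {"tx": 0.4, "ty": 3.0, "tz": 0, "ax": 0, "ay": 0, "az": 0, "claw": 4.6}, {"tx": 0.4, "ty": 3.0, "tz": 0, "ax": 0, "ay": 0, "az": 0, "claw": 4.6}, {"tx": 0.4, "ty": 3.0, "tz": 0, "ax": 0, "ay": 0, "az": 0, "claw": 4.6}, {"tx": 0.4, "ty": 3.0, "tz": 0, "ax": 0, "ay": 0, "az": 0, "claw": 4.6}]}}

```text
time_s: 15.72
tcp_pos: [0.4559, -0.1323, 0.1438]
ee_rot: [[-0.991, 0.131, -0.002], [0.131, 0.991, -0.0], [0.002, -0.0, -1.0]]
wrist_force: [-0.3, 0.6, -0.1]
gripper_width: 0.527
gripper_force: 4.7
```

{"fn": "drive_tool", "kwargs": {"rows": [{"tx": 0.4, "ty": 3.0, "tz": 0, "ax": 0, "ay": 0, "az": 0, "claw": 4.6}, {"tx": 0.4, "ty": 3.0, "tz": 0, "ax": 0, "ay": 0, "az": 0, "claw": 4.6}, {"tx": 0.4, "ty": 3.0, "tz": 0, "ax": 0, "ay": 0, "az": 0, "claw": 4.6}, {"tx": 0.4, "ty": 3.0, "tz": 0, "ax": 0, "ay": 0, "az": 0, "claw": 4.6}, {"tx": 0.4, "ty": 3.0, "tz": 0, "ax": 0, "ay": 0, "az": 0, "claw": 4.6}, {"tx": 0.4, "ty": 3.0, "tz": 0, "ax": 0, "ay": 0, "az": 0, "claw": 4.6}, {"tx": 0.4, "ty": 3.0, "tz": 0, "ax": 0, "ay": 0, "az": 0, "claw": 4.6}, {"tx": 0.3, "ty": 2.0, "tz": 0, "ax": 0, "ay": 0, "az": 0, "claw": 4.6}, {"tx": 0, "ty": 0, "tz": 0, "ax": 0, "ay": 0, "az": 0, "claw": 4.6}, {"tx": 0, "ty": 0, "tz": 0, "ax": 0, "ay": 0, "az": 0, "claw": 4.6}]}}

```text
time_s: 16.55
tcp_pos: [0.4553, 0.0992, 0.1439]
ee_rot: [[-0.992, 0.128, -0.002], [0.128, 0.992, -0.001], [0.001, -0.001, -1.0]]
wrist_force: [-0.5, -0.8, -0.5]
gripper_width: 0.531
gripper_force: 4.7
```

```bash
cat > tips.py <<'E'
from h import *
s=sense();R=s["ee_rot"];print(s["time_s"],s["tcp_pos"],R.round(3).tolist(),(s["gripper_width"]*8.7).round(2),s["gripper_force"],s["wrist_force"].round(1))
for n in("scene","top"):
    v=grab(n);q=v[0].astype(int);m=(q[...,2]-q[...,0]>40)&(v[1]>0);C=cloud(v)
    m&=(np.hypot(C[...,0]-s["tcp_pos"][0],C[...,1]-s["tcp_pos"][1])<.13)&(C[...,2]>.05)
    k,l,st,ce=cv2.connectedComponentsWithStats(m.astype(np.uint8))
    for i in range(1,k):
        if st[i,4]>8:
            P=C[l==i];print(n,st[i],"tool cm",((P-s["tcp_pos"])@R*100).round(2).min(0),(np.median((P-s["tcp_pos"])@R,0)*100).round(2),((P-s["tcp_pos"])@R*100).round(2).max(0))
print("block in tool",(R.T@(np.array([.5328,.1214,.092])-s["tcp_pos"])*100).round(2))
E
python3 tips.py; python3 - <<'E'
from h import *
v=grab("top");cv2.imwrite("pics/t6.png",cv2.resize(v[0][130:290,110:300],(760,600),interpolation=cv2.INTER_CUBIC)[:,:,::-1])
E
```

```text
Traceback (most recent call last):
  File "tips.py", line 2, in <module>
    s=sense();R=s["ee_rot"];print(s["time_s"],s["tcp_pos"],R.round(3).tolist(),(s["gripper_width"]*8.7).round(2),s["gripper_force"],s["wrist_force"].round(1))
                                                                               ^^^^^^^^^^^^^^^^^^^^^^^^^^^^^^
AttributeError: 'float' object has no attribute 'round'
```

View pics/t6.png

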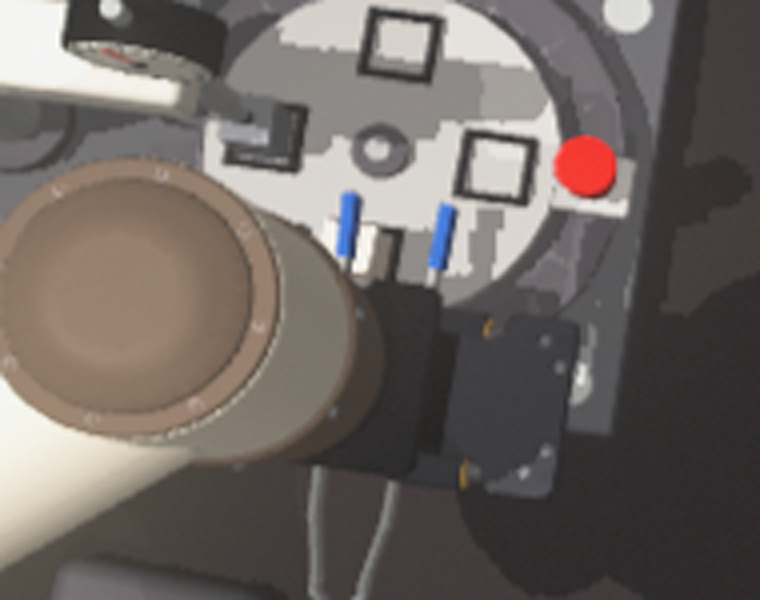

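The top crop shows the two blue tips at (347,225) and (442,237), straddling to the right of the white block at (370,248). The tongs need to go about 3 cm left.

```bash
sed -i 's/(s\["gripper_width"\]\*8.7).round(2)/s["gripper_width"]*8.7/' tips.py; python3 tips.py
```

```text
16.6 [0.45521553 0.0984497  0.14387185] [[-0.992, 0.129, -0.002], [0.129, 0.992, -0.001], [0.002, -0.001, -1.0]] 4.61152251166083 4.676275351284858 [-0.4 -0.1 -0.7]
scene [379 241   8   4  15] tool cm [-0.7  -2.42 -2.76] [-0.02 -2.03 -2.61] [ 0.85 -1.79 -2.47]
scene [337 256  13  11  96] tool cm [-9.53 -2.45 -2.9 ] [-8.61 -1.85 -2.  ] [-7.28 -1.56 -1.01]
scene [387 256   6  11  49] tool cm [-2.33  1.88 -2.93] [-1.69  2.28 -1.97] [-1.05  2.55 -0.82]
top [195 181   6  18  79] tool cm [-9.05  1.62 -3.03] [-7.62  1.88 -2.61] [-6.14  2.32 -1.44]
top [218 184   7  18  79] tool cm [-9.15 -2.44 -2.94] [-7.59 -2.2  -2.52] [-6.16 -1.75 -1.37]
block in tool [-7.4   3.29  5.17]
```

{"fn": "drive_tool", "kwargs": {"rows": [{"tx": 0.1, "ty": 1.2, "tz": 0, "ax": 0, "ay": 0, "az": 0, "claw": 4.6}, {"tx": 0.1, "ty": 1.2, "tz": 0, "ax": 0, "ay": 0, "az": 0, "claw": 4.6}, {"tx": 0, "ty": 1.0, "tz": 0, "ax": 0, "ay": 0, "az": 0, "claw": 4.6}, {"tx": 0, "ty": 0, "tz": 0, "ax": 0, "ay": 0, "az": 0, "claw": 4.6}, {"tx": 0, "ty": 0, "tz": 0, "ax": 0, "ay": 0, "az": 0, "claw": 4.6}]}}

```text
time_s: 17.12
tcp_pos: [0.4582, 0.1331, 0.1445]
ee_rot: [[-0.992, 0.129, -0.0], [0.129, 0.992, -0.0], [0.0, -0.0, -1.0]]
wrist_force: [-0.0, -0.0, -1.5]
gripper_width: 0.528
gripper_force: 4.7
```

```bash
python3 tips.py; python3 - <<'E'
from h import *
v=grab("top");print(pix(v,[[.5328,.1214,.112]]));a=v[0][160:230,160:260]
w=grab("scene");b=w[0][230:330,300:420]
o=np.concatenate([cv2.resize(a,(400,280)),cv2.resize(b,(336,280))],1);cv2.imwrite("pics/t7.png",o[:,:,::-1])
E
```

```text
17.1167 [0.45823446 0.13312763 0.14446381] [[-0.992, 0.129, -0.0], [0.129, 0.992, -0.0], [0.0, -0.0, -1.0]] 4.592414613344708 4.676228330499725 [-0.  -0.  -1.5]
scene [385 250  15   6  33] tool cm [-3.98 -2.45 -7.48] [-0.78 -2.07 -2.62] [ 0.82  3.16 -2.37]
scene [401 265   6  12  52] tool cm [-2.3   2.07 -2.86] [-1.75  2.27 -1.96] [-1.04  2.51 -0.75]
scene [350 267   5   5  19] tool cm [-9.51 -2.3  -2.79] [-9.17 -1.87 -2.59] [-8.78 -1.66 -2.11]
top [174 179   7  18  94] tool cm [-9.09  1.61 -3.03] [-7.6   1.84 -2.49] [-6.13  2.3  -1.08]
top [197 183   8  17  81] tool cm [-9.02 -2.44 -2.84] [-7.59 -2.21 -2.5 ] [-6.14 -1.77 -1.45]
block in tool [-7.55 -0.2   5.25]
[[195.94005146 194.92923993]]
```

View pics/t7.png

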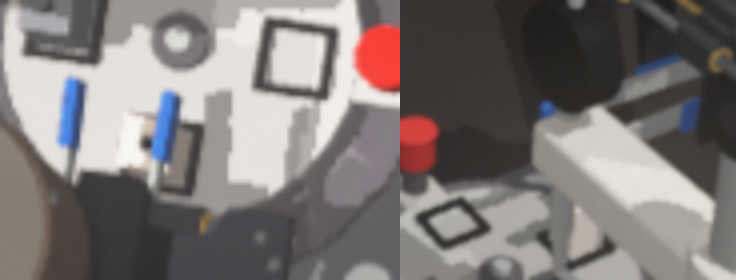

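The tips bracket the block: their mid is at tool y -0.19 cm and the block at -0.20 cm, with x matching too. I'll lower around it.

{"fn": "drive_tool", "kwargs": {"rows": [{"tx": 0, "ty": 0, "tz": 1.0, "ax": 0, "ay": 0, "az": 0, "claw": 4.6}, {"tx": 0, "ty": 0, "tz": 1.0, "ax": 0, "ay": 0, "az": 0, "claw": 4.6}, {"tx": 0, "ty": 0, "tz": 1.0, "ax": 0, "ay": 0, "az": 0, "claw": 4.6}, {"tx": 0, "ty": 0, "tz": 1.0, "ax": 0, "ay": 0, "az": 0, "claw": 4.6}, {"tx": 0, "ty": 0, "tz": 0.5, "ax": 0, "ay": 0, "az": 0, "claw": 4.6}, {"tx": 0, "ty": 0, "tz": 0, "ax": 0, "ay": 0, "az": 0, "claw": 4.6}]}}

```text
time_s: 17.82
tcp_pos: [0.4574, 0.1318, 0.0985]
ee_rot: [[-0.991, 0.131, -0.002], [0.131, 0.991, -0.001], [0.002, -0.002, -1.0]]
wrist_force: [-0.0, -0.1, -0.5]
gripper_width: 0.526
gripper_force: 4.7
```

```bash
python3 tips.py; python3 - <<'E'
from h import *
v=grab("top");C=cloud(v);m=(np.abs(C[...,2]-.112)<.004)&(np.hypot(C[...,0]-.532,C[...,1]-.1215)<.02);P=C[m];print(len(P),P.mean(0),P.min(0),P.max(0))
E
```

```text
17.8167 [0.45743191 0.1318356  0.09853234] [[-0.991, 0.131, -0.002], [0.131, 0.991, -0.001], [0.002, -0.002, -1.0]] 4.577859961750742 4.676354895020722 [-0.  -0.1 -0.5]
scene [383 272  12   5  21] tool cm [-1.9  -2.38 -2.77] [-0.97 -2.11 -2.61] [ 0.31 -1.88 -2.41]
scene [399 287   5   5  15] tool cm [-1.94  2.03 -2.81] [-1.56  2.23 -2.55] [-1.2   2.48 -2.04]
scene [349 292   4   6  15] tool cm [-9.66 -2.04 -2.38] [-9.31 -1.84 -1.68] [-8.88 -1.64 -1.26]
scene [364 306   5   5  15] tool cm [-9.42  2.14 -2.26] [-9.24  2.36 -1.69] [-8.55  2.63 -1.28]
top [181 184   6  17  78] tool cm [-9.1   1.73 -3.09] [-7.56  1.96 -2.53] [-6.14  3.5   2.63]
top [203 187   7  17  73] tool cm [-9.12 -2.36 -3.04] [-7.63 -2.13 -2.61] [-6.21 -1.7  -1.36]
block in tool [-7.61 -0.05  0.64]
171 [0.53261704 0.12183863 0.11105578] [0.51995026 0.10876458 0.10806931] [0.54596396 0.14059621 0.11573152]
```

{"fn": "drive_tool", "kwargs": {"rows": [{"tx": 0, "ty": 0, "tz": 0.8, "ax": 0, "ay": 0, "az": 0, "claw": 4.6}, {"tx": 0, "ty": 0, "tz": 0.8, "ax": 0, "ay": 0, "az": 0, "claw": 4.6}, {"tx": 0, "ty": 0, "tz": 0.6, "ax": 0, "ay": 0, "az": 0, "claw": 4.6}, {"tx": 0, "ty": 0, "tz": 0, "ax": 0, "ay": 0, "az": 0, "claw": 4.6}, {"tx": 0, "ty": 0, "tz": 0, "ax": 0, "ay": 0, "az": 0, "claw": 4.6}]}}

```text
time_s: 18.38
tcp_pos: [0.4578, 0.1323, 0.0769]
ee_rot: [[-0.991, 0.13, -0.001], [0.13, 0.991, -0.001], [0.001, -0.001, -1.0]]
wrist_force: [-1.0, 0.2, -1.4]
gripper_width: 0.527
gripper_force: 4.7
```

{"fn": "drive_tool", "kwargs": {"rows": [{"tx": 0, "ty": 0, "tz": 0, "ax": 0, "ay": 0, "az": 0, "claw": 4.2}, {"tx": 0, "ty": 0, "tz": 0, "ax": 0, "ay": 0, "az": 0, "claw": 3.9}, {"tx": 0, "ty": 0, "tz": 0, "ax": 0, "ay": 0, "az": 0, "claw": 3.5}, {"tx": 0, "ty": 0, "tz": 0, "ax": 0, "ay": 0, "az": 0, "claw": 3.0}, {"tx": 0, "ty": 0, "tz": 0, "ax": 0, "ay": 0, "az": 0, "claw": 3.0}, {"tx": 0, "ty": 0, "tz": 0, "ax": 0, "ay": 0, "az": 0, "claw": 3.0}, {"tx": 0, "ty": 0, "tz": 0, "ax": 0, "ay": 0, "az": 0, "claw": 3.0}, {"tx": 0, "ty": 0, "tz": 0, "ax": 0, "ay": 0, "az": 0, "claw": 3.0}]}}

```text
time_s: 19.05
tcp_pos: [0.4583, 0.1326, 0.0777]
ee_rot: [[-0.991, 0.13, 0.0], [0.13, 0.991, 0.0], [-0.0, 0.0, -1.0]]
wrist_force: [-0.3, -0.4, -0.9]
gripper_width: 0.456
gripper_force: 30.0
```

The grips stopped at 39.7 mm with 30 N, which is the value expected when holding the 24 mm block. Lifting.

{"fn": "drive_tool", "kwargs": {"rows": [{"tx": 0, "ty": 0, "tz": -0.3, "ax": 0, "ay": 0, "az": 0, "claw": 3.0}, {"tx": 0, "ty": 0, "tz": -0.7, "ax": 0, "ay": 0, "az": 0, "claw": 3.0}, {"tx": 0, "ty": 0, "tz": -1.0, "ax": 0, "ay": 0, "az": 0, "claw": 3.0}, {"tx": 0, "ty": 0, "tz": -1.3, "ax": 0, "ay": 0, "az": 0, "claw": 3.0}, {"tx": 0, "ty": 0, "tz": -1.5, "ax": 0, "ay": 0, "az": 0, "claw": 3.0}, {"tx": 0, "ty": 0, "tz": -1.5, "ax": 0, "ay": 0, "az": 0, "claw": 3.0}, {"tx": 0, "ty": 0, "tz": -1.2, "ax": 0, "ay": 0, "az": 0, "claw": 3.0}, {"tx": 0, "ty": 0, "tz": -0.8, "ax": 0, "ay": 0, "az": 0, "claw": 3.0}, {"tx": 0, "ty": 0, "tz": -0.4, "ax": 0, "ay": 0, "az": 0, "claw": 3.0}, {"tx": 0, "ty": 0, "tz": 0, "ax": 0, "ay": 0, "az": 0, "claw": 3.0}]}}

```text
time_s: 19.88
tcp_pos: [0.4583, 0.1327, 0.1653]
ee_rot: [[-0.991, 0.13, 0.001], [0.13, 0.991, 0.001], [-0.001, 0.001, -1.0]]
wrist_force: [0.3, 1.0, -2.5]
gripper_width: 0.455
gripper_force: 30.0
```

{"fn": "drive_tool", "kwargs": {"rows": [{"tx": 0, "ty": 0, "tz": 0, "ax": 0, "ay": 0, "az": 0, "claw": 3.0}, {"tx": 0, "ty": 0, "tz": 0, "ax": 0, "ay": 0, "az": 0, "claw": 3.0}, {"tx": 0, "ty": 0, "tz": 0, "ax": 0, "ay": 0, "az": 0, "claw": 3.0}, {"tx": 0, "ty": 0, "tz": 0, "ax": 0, "ay": 0, "az": 0, "claw": 3.0}]}}

```text
time_s: 20.22
tcp_pos: [0.4579, 0.1323, 0.1639]
ee_rot: [[-0.991, 0.13, -0.001], [0.13, 0.991, -0.001], [0.001, -0.001, -1.0]]
wrist_force: [-0.3, 0.2, -2.0]
gripper_width: 0.454
gripper_force: 30.0
```

```bash
python3 - <<'E'
from h import *
s=sense();print(s["time_s"],s["tcp_pos"],s["wrist_force"].round(1),s["gripper_width"]*8.7)
v=grab("top");C=cloud(v);p=v[0].astype(int)
m=(np.hypot(C[...,0]-.533,C[...,1]-.1217)<.025)&(C[...,2]>.15)&(np.ptp(p,axis=2)<60)&(p.mean(2)>100)
P=C[m];print(len(P),np.median(P,0),np.percentile(P[:,2],[5,95]))
try: print("knob",knob(v))
except Exception as e: print(e)
w=grab("scene")
o=np.concatenate([cv2.resize(v[0][150:240,150:260],(396,324)),cv2.resize(w[0][210:340,290:420],(324,324))],1);cv2.imwrite("pics/f8.png",o[:,:,::-1])
E
```

```text
20.2167 [0.45785142 0.1323316  0.16389805] [-0.3  0.2 -2. ] 3.952538218243465
299 [0.52918764 0.12205091 0.19525223] [0.17557682 0.1984754 ]
knob ((0.5728914737701416, 0.01317781861871481), 0.014091883786022663, array([0.57216074, 0.01268366, 0.11604292]))
```

View pics/f8.png

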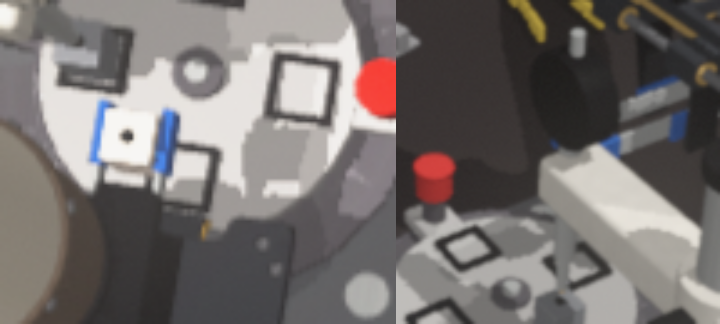

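The last picture shows the white block (127,135) upright between the blue tips, its top at z about 0.197, roughly 8.5 cm up, above its empty nest. The steel block stands under the probe and the knob is home. The wrist load of 2.0 N matches tongs plus block.

```bash
python3 -c "
from station import *
print(finish_job())"
```

```text
the job is handed in; nothing more can be done
None
```

The job is handed in at about 20 s: the table is turned a quarter counter-clockwise with the pin home, the steel block is under the probe, and the white block is held upright in the tongs about 8.5 cm above its seat.

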